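Empty the coffee-pod tray through its end gate

ROBOT

A 6-joint arm with a two-finger parallel gripper is mounted at the origin on the work surface. World frame = base frame: x ahead of the robot, y to its left, z up, the work surface at z = 0. Lengths are in m, angles in degrees, forces in N, time in s.
With the tool pointing down it reaches from about 0.275 to 0.825 m from the base axis. Payload 5.2 kg.
Tool frame: the origin (TCP) lies on the mounting face of the last link; the fingertips stand 186 mm ahead of it and the grasp point (between the pads) lies 167 mm ahead of it; z points along the fingers, y is the line along which they close (so a half turn about z gives the same grasp; the last joint's range is limited). The gripper opens to 93 mm and grips with 3 to 60 N. Pads are 15 mm wide; open, the fingers measure 128 mm over their backs; the gripper's body (75 mm by 188 mm) begins 65 mm behind the grasp point.
Start: joints at [54.958, 14.817, 87.949, -0, 77.235, -11.62], TCP at [0.219, 0.505, 0.405] pointing down, gripper open.
Joint ranges: [-179.93, 179.93], [-52.35, 119.4], [10.71, 147.94], [-69.91, 249.91], [12.55, 155.21], [-178.61, 178.61]. Speed limits (degrees/s): [147.25, 147.25, 180, 180, 180, 180].

INTERFACE

Orientations are given as [roll, pitch, yaw] about the fixed x, y, z axes, in that order (R = Rz(yaw) Ry(pitch) Rx(roll)).
In Python, from workcell import robot gives the robot as it stands.
- The arm moves only by the shell command python3 -m jog 'ROWS' [FORCE]. ROWS is text: rows parted by semicolons, each of 7 numbers parted by spaces: the turn, a rotation vector about the tool's x, y, z in degrees, then the shift along the tool's x, y, z in cm, then the finger opening in cm, from 0 to 9.3. In form: wx wy wz tx ty tz hand; .... A call has 1 to 12 rows; each row is the pose to reach, as a shift and turn from the pose commanded when the call began, along the tool's axes at that moment; what a row does not reach only later rows make up. A row lasts 1/8 s, in which the tool goes at most 62.5 mm and 10.7 degrees, less where a joint would pass 70% of its speed; a pose out of reach is approached as far as the arm can. A call with a gripper value outside its range is refused whole. The fingers move at their own pace and stop on an object; FORCE is the grip in N (left out, the last holds). Time passes only in rows, so rows that repeat a pose let the fingers close. It gives the time, the measured TCP pose, the force, the opening and the grip force at its end, in the units of the state.
- robot.observe(): the state, without advancing time (a new reading comes with each control period).
- robot.read_camera(name): name is "scene" or "top" or "wrist"; returns the picture (420x560x3 uint8, red, green, blue); there is no depth.
- robot.camera_info(name): a dict with "fx", "fy", "cx", "cy" (pixels), "D" ([k1, k2, p1, p2, k3] as OpenCV has them; the pictures are not rectified), "R" (3x3) and "t" (3): a world point X has camera coordinates R X + t; the wrist camera has in their place "mount" (4x4, takes a point from camera to tool coordinates, whose origin is the TCP and whose axes are the flange's). Camera axes: x right, y down, z forward; pixel columns grow to the right and rows downward; lengths in m; the calibration is good to about 2 mm. A picture is of the moment at which its call begins: read the wrist's pose just before it. camera_info takes no time and is no camera call.
- robot.finish_job(): hands the job in; it is judged then, once.
The state is a dict: "time_s": time; "joint_pos": joint angles; "qd": joint speeds; "joint_torque": joint torques, N m; "tcp_pos": TCP position; "orientation": TCP orientation; "contact_force": force on the tool from outside, world axes, zero at the start; "moment": the same for the moment, N m; "width": finger opening in m; "gripper_force": force on a finger pad.
Only numpy, scipy, OpenCV 4.12 (cv2) and the standard library are available. Lean on these libraries where they do the work, as an engineer would, in place of code of your own. Each camera call takes 0.05 s, during which the arm holds its last target. There are 200 camera calls.

TASK

Take the coffee-pod tray out from under the riser shelf, set it down on the middle of the cork mat with its orange gate towards the woven basket and let go; then lower the gate all the way. Now pick the tray up by its rear handle, tip it so that all four pods slide out over the lowered gate into the basket, and set the empty tray back down level on the middle of the mat, gate still down and towards the basket. Do not tip the tray while the gate is up, let pods out only through the gate end, spill none, and leave the basket and the other things on the counter where they stand.

Things in the scene. Friction and masses are not known exactly. Their poses are not given: they have to be found in the camera images.
- tray: Open steel tray, loose, about 330 g with handle and gate. Origin: centre of its underside; x points to the gate end, y left, z up. Floor 134 x 98 mm (x from -69 to +65), floor top 5 mm up; side and rear walls 4 mm thick, tops at z = 47; the +x end is closed only by the gate. Pods (15 g, tops at z = 32) slide on its floor at slopes of 15 to 24 degrees.
- bridge (a point): Centre of the tray's black carrying bridge, at the tray's x = -6, y = 0, z = 96: a bar along y, 12 mm thick (x), 16 mm high, 106 mm long, on two posts at the side walls, free space below it. At the start the rear handle is under the riser board, so the tray must first be taken by this bar.
- handle: Rear handle, black, part of the tray: an upright plate 10 mm thick (x), 50 mm wide (y), 28 to 88 mm above the tray's underside, its mid-plane 114 mm behind the tray's origin. A stub 16 mm wide, 28 to 38 mm up, joins it to the rear wall, 40 mm in front of the plate. Origin: in the underside plane, below the plate's centre; axes as the tray's.
- gate (a joint): Orange end gate, hinged along y at the tray's x = 65, z = 5: 0 upright (shut), 1.56 rad fully lowered, its inner face then extending the floor as a chute. Starts at 0 to 0.2; stays where left (stiff, about 0.8 N at the tab). Panel 4 x 98 mm, 42 mm high, with a 36 mm wide tab in the middle of its top edge reaching 64 mm from the hinge (tray x = 129 when lowered).
- gate_tab (a point): Middle of the tab on the gate's inner face, 53 mm from the hinge.
- mat: Cork mat, fixed, 260 x 160 x 4 mm (long side x), top 4 mm above the counter. Origin: centre of its underside; x points towards the basket: the tray's x should point the same way when it stands on the mat.
- basket: Woven brown square basket, loose, 0.8 kg, 160 x 160 mm outside (cords bulge 4 mm more), 70 mm high, walls and floor 6 mm, open top. Origin: centre of its underside. It stands 245 to 270 mm from the mat's centre along the mat's x, up to 30 mm to either side.
- riser: Wooden riser shelf, fixed. Origin: on the counter below the middle of the front edge of its board; x points out of its open front, where the tray sticks out. Board 320 mm wide (y), 200 mm deep (x from -200 to 0), z from 125 to 141 mm; side panels at y = +-150. Ornaments on the board at x about -140, up to 240 mm above the counter.
- canister: White ceramic jar with wooden lid, 72 mm across, 120 mm high, free-standing, must be left alone. Origin: centre of its underside. 
- cup: Blue cup without handle, 72 mm across, 75 mm high, free-standing, must be left alone. Origin: centre of its underside. 
- syrup: Amber syrup bottle with black cap, 60 mm across, 150 mm high, free-standing, must be left alone. Origin: centre of its underside. Canister, cup and syrup stand in any order at three spots: either side of the parked tray, and beside the rear of the mat on the side away from the robot.
- pod0_center (a point): Middle of the copper coffee pod, a rigid loose frustum 35 mm across its rim, 27 mm high, 15 g; starts standing rim down on the tray floor, middle 12 mm above it. 
- pod0: The copper pod itself; origin: centre of its rim face.
- pod1_center (a point): Middle of the blue coffee pod, a rigid loose frustum 35 mm across its rim, 27 mm high, 15 g; starts standing rim down on the tray floor, middle 12 mm above it. 
- pod1: The blue pod itself; origin: centre of its rim face.
- pod2_center (a point): Middle of the brass coffee pod, a rigid loose frustum 35 mm across its rim, 27 mm high, 15 g; starts standing rim down on the tray floor, middle 12 mm above it. 
- pod2: The brass pod itself; origin: centre of its rim face.
- pod3_center (a point): Middle of the green coffee pod, a rigid loose frustum 35 mm across its rim, 27 mm high, 15 g; starts standing rim down on the tray floor, middle 12 mm above it. 
- pod3: The green pod itself; origin: centre of its rim face.

How it is judged:
By the outcome, as a careful person would: the job done as asked, in the order asked, and still so for the second after the job is handed in, with the robot touching nothing.
It also fails if it takes over 69 s, if anything falls off the work surface, if the arm or the gripper's body presses on something with over 40 N, if the wrist force passes 120 N, or if a joint passes its speed limit or range.

## Working session

There is one attempt and no reset: what is moved stays moved. The work goes in short steps, Python scripts to look and compute and a shell command to move; the robot and the scene stay as the last step left them, time stands still between calls to the robot, and variables do not carry over. Pictures are saved under pics/ and viewed, at most 10 in all, crops included, and the job is handed in when it is done.

```bash
ls; mkdir -p pics; python3 - <<'E'
from workcell import robot
import cv2,numpy as np
a=robot.read_camera("scene");b=robot.read_camera("top")
cv2.imwrite("pics/s0.png",a[:,:,::-1]);cv2.imwrite("pics/t0.png",b[:,:,::-1])
for n in("scene","top","wrist"):print(n,robot.camera_info(n))
print(robot.observe())
E
```

```text
pics
scene {'fx': 416.7713985765429, 'fy': 416.7713985765429, 'cx': 275.22121758508405, 'cy': 207.13224143595005, 'D': array([0.01803271, 0.        , 0.        , 0.        , 0.        ]), 'R': array([[-0.72761314,  0.68582077, -0.01513249],
       [ 0.60736026,  0.63380317, -0.47896456],
       [-0.31889283, -0.35769178, -0.8777038 ]]), 't': array([ 0.37753346, -0.36664587,  1.20748004])}
top {'fx': 466.2723247373965, 'fy': 466.2723247373965, 'cx': 285.4484356049106, 'cy': 211.22360592677373, 'D': array([-0.01432178,  0.        ,  0.        ,  0.        ,  0.        ]), 'R': array([[ 0.01261077, -0.99985369,  0.0115567 ],
       [-0.99463289, -0.01373026, -0.10255187],
       [ 0.10269554, -0.01020142, -0.99466052]]), 't': array([0.07216901, 0.58734552, 1.03949625])}
wrist {'fx': 355.32978422085057, 'fy': 355.32978422085057, 'cx': 283.8852275029863, 'cy': 208.87287041515205, 'D': array([0.01528503, 0.        , 0.        , 0.        , 0.        ]), 'mount': array([[-2.07790224e-04, -9.70996014e-01, -2.39095583e-01,
         6.62349873e-02],
       [ 9.99999955e-01, -2.53343038e-04,  1
[... 198 characters left out ...]
000000e+00]])}
{'time_s': 0.1, 'joint_pos': array([ 5.49580465e+01,  1.48566499e+01,  8.80034570e+01,  8.10526471e-04,
        7.72344096e+01, -1.16178043e+01]), 'qd': array([-0.01320656, -0.00829933, -0.10445793,  0.06443375,  0.14292555,
       -0.03594695]), 'joint_torque': array([ 3.07295915e-03, -4.38209331e+01, -2.84644532e+01,  7.20820692e-02,
        3.62422562e-02, -6.41695738e-05]), 'tcp_pos': array([0.21849978, 0.50454073, 0.40399533]), 'orientation': array([-1.79907579e+02, -1.98079609e-02,  1.56575655e+02]), 'contact_force': array([-0.12821628, -0.32906668,  0.17503468]), 'moment': array([ 0.01161333, -0.00038881, -0.03705477]), 'gripper_force': 0.0, 'width': 0.0929177921545347}
```

View pics/t0.png

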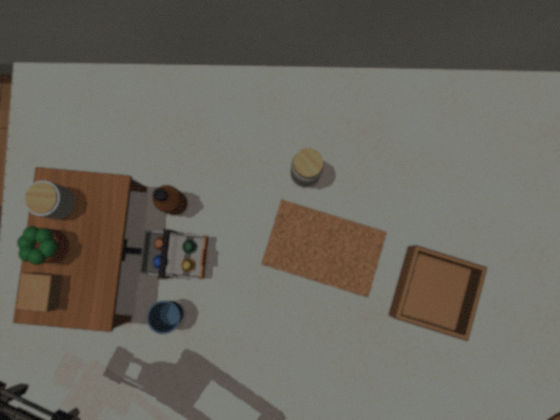

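View pics/s0.png

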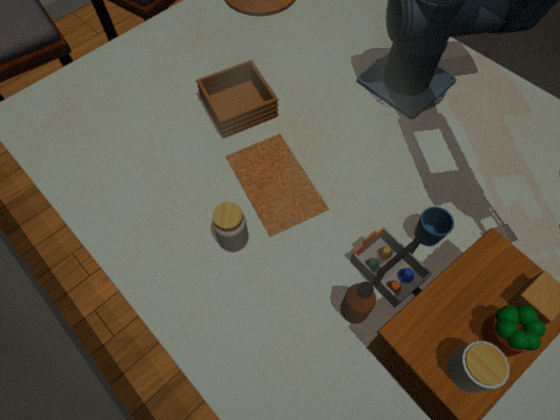

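The top view shows the riser at left with its front edge running from (130,178) to (112,328). The tray sits at about (143–207, 232–278), with its black bridge at (165,254) and orange gate at (206,257). The mat is at (263–385, 202–294) and the basket at (393–486, 247–338). The syrup (168,200) and cup (165,317) are on either side of the tray, and the canister (307,166) is beside the mat.

```bash
cat > h.py <<'E'
import numpy as np,cv2
from workcell import robot
from scipy.spatial.transform import Rotation as Ro
def cam(name,st=None):
    i=robot.camera_info(name);K=np.array([[i['fx'],0,i['cx']],[0,i['fy'],i['cy']],[0,0,1]])
    if name=='wrist':
        T=np.eye(4);T[:3,:3]=Ro.from_euler('xyz',st['orientation'],degrees=True).as_matrix();T[:3,3]=st['tcp_pos']
        M=np.linalg.inv(T@i['mount']);return K,i['D'],M[:3,:3],M[:3,3]
    return K,i['D'],i['R'],i['t']
def ray(c,uv):
    K,D,R,t=c;p=cv2.undistortPoints(np.array(uv,float).reshape(-1,1,2),K,D).reshape(-1,2)
    d=np.c_[p,np.ones(len(p))]@R;return -R.T@t,d
def plane(c,uv,z):
    o,d=ray(c,uv);return o+d*((z-o[2])/d[:,2])[:,None]
def proj(c,X):
    K,D,R,t=c;return cv2.projectPoints(np.array(X,float).reshape(-1,3),cv2.Rodrigues(R)[0],t,K,D)[0].reshape(-1,2)
def tool(st,X):  # world pts -> tool frame cm
    return (np.array(X)-st['tcp_pos'])@Ro.from_euler('xyz',st['orientation'],degrees=True).as_matrix()*100
E
python3 - <<'E'
from h import *
b=cv2.imread("pics/t0.png");c=cam('top');hsv=cv2.cvtColor(b,cv2.COLOR_BGR2HSV)
def rect(m,roi,name,z):
    x0,y0,x1,y1=roi;k=np.zeros(m.shape,np.uint8);k[y0:y1,x0:x1]=m[y0:y1,x0:x1].astype(np.uint8)
    cs=cv2.findContours(k,0,1)[0];cn=max(cs,key=cv2.contourArea);bx=cv2.boxPoints(cv2.minAreaRect(cn))
    P=plane(c,bx,z);e=P[1]-P[0];f=P[2]-P[1]
    print(name,'c',P.mean(0).round(4),'len',np.linalg.norm(e).round(4),np.linalg.norm(f).round(4),'ang',np.degrees([np.arctan2(e[1],e[0]),np.arctan2(f[1],f[0])]).round(1),bx.round(1).tolist())
H,S,V=[hsv[:,:,i].astype(int) for i in range(3)]
br=(S>90)&(H<25)
rect(br,(255,195,390,300),'mat',.004)
rect(br,(390,240,495,345),'basket',.07)
rect(br,(0,160,135,335),'riser',.141)
rect((V<60),(150,225,178,285),'bridge',.104)
rect((S>110)&(H<18)&(V>90),(196,228,214,286),'gate',.05)
cv2.imwrite("pics/t0c.png",cv2.resize(b[160:340,90:290],None,fx=4,fy=4,interpolation=2)[:600,:800])
a=cv2.imread("pics/s0.png");cv2.imwrite("pics/s0c.png",cv2.resize(a[190:330,310:470],None,fx=5,fy=5,interpolation=2)[:600,:800])
E
```

```text
mat c [ 0.5047 -0.0117  0.004 ] len 0.1564 0.2595 ang [ -16.2 -106.4] [[261.5, 263.70001220703125], [281.20001220703125, 199.6999969482422], [386.79998779296875, 232.3000030517578], [367.20001220703125, 296.20001220703125]]
basket c [ 0.4112 -0.2546  0.07  ] len 0.1651 0.1801 ang [ -17.1 -105.7] [[387.8999938964844, 316.3999938964844], [409.29998779296875, 243.6999969482422], [488.0, 266.79998779296875], [466.70001220703125, 339.5]]
riser c [0.4936 0.5023 0.141 ] len 0.3165 0.2384 ang [ -1.2 -94.5] [[13.5, 322.0], [27.700000762939453, 166.39999389648438], [142.0, 176.8000030517578], [127.9000015258789, 332.3999938964844]]
bridge c [0.4855 0.3342 0.104 ] len 0.1013 0.0312 ang [ -7.9 -99.3] [[153.1999969482422, 276.20001220703125], [161.6999969482422, 228.5], [176.1999969482422, 231.10000610351562], [167.6999969482422, 278.70001220703125]]
gate c [0.4796 0.2637 0.05  ] len 0.0891 0.0053 ang [ -4.4 -95.3] [[199.0, 276.8999938964844], [203.3000030517578, 236.8000030517578], [205.60000610351562, 237.10000610351562], [201.3000030517578, 277.1000061035156]]
```

View pics/t0c.png

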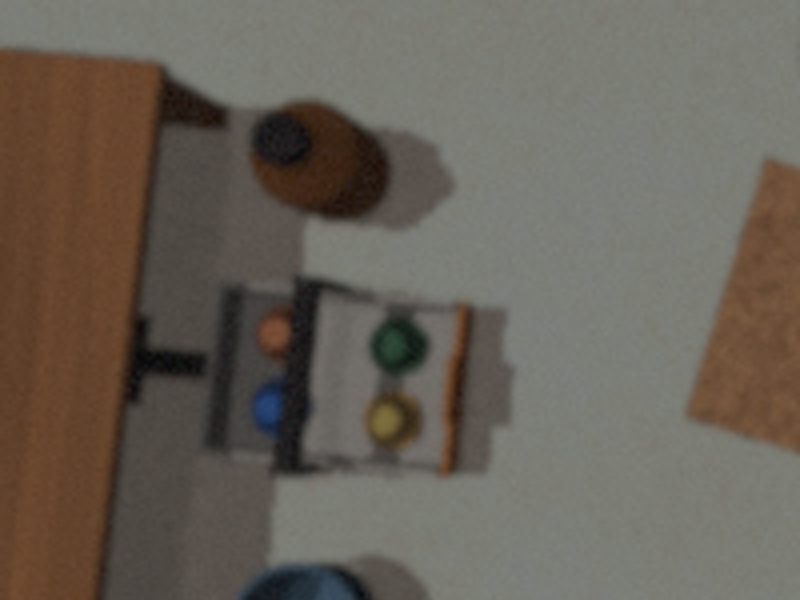

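The crop shows the bridge bar running from (310,280) to (287,472), with four pods inside the tray, the orange gate near (458,388), and the handle plate just under the board edge at (138,360).

```bash
python3 - <<'E'
from h import *
c=cam('top');s=cam('scene')
f=lambda x,y:(90+x/4-.4,160+y/4-.4)
P=plane(c,[f(310,282),f(287,472)],.104);e=P[0]-P[1]
print('bridge',P.mean(0),np.linalg.norm(e),np.degrees(np.arctan2(e[1],e[0])))
W=plane(c,[f(238,284),f(468,304),f(212,450),f(444,474)],.047);print('wall tops',W.round(4))
print('canister',plane(c,[(308,160)],.12),'syrup',plane(c,[f(283,137)],.15),'cup',plane(c,[f(308,615)],.075))
R=plane(c,[f(162,62),f(108,600)],.141);e=R[0]-R[1];print('riser front',R,np.degrees(np.arctan2(e[1],e[0])))
m=np.array([.5047,-.0117]);a=np.radians(-106.4);u=np.array([np.cos(a),np.sin(a)]);v=np.array([-u[1],u[0]])
for n,q in(('can',plane(c,[(308,160)],.12)[0,:2]),('bas',np.array([.4112,-.2546]))):print(n,(q-m)@u,(q-m)@v)
st=robot.observe()
b=P.mean(0);b[2]=.30+.167
print('tool goal above bridge (tcp z .467->adjust)',tool(st,b))
print(Ro.from_euler('xyz',st['orientation'],degrees=True).as_matrix().round(3))
E
```

```text
bridge [0.48501984 0.335213   0.104     ] 0.10027287059957973 -4.7303495410359
wall tops [[0.5367 0.3852 0.047 ]
 [0.5272 0.2561 0.047 ]
 [0.4442 0.3958 0.047 ]
 [0.4327 0.2666 0.047 ]]
canister [[0.68707538 0.03431674 0.12      ]] syrup [[0.60599621 0.33650016 0.15      ]] cup [[0.35800678 0.33246259 0.075     ]]
riser front [[0.64542838 0.40285426 0.141     ]
 [0.37176709 0.41732794 0.141     ]] -3.0274969120855193
can -0.09563663347248794 0.16196281555641118
bas 0.2594162906305889 -0.02111511675236069
tool goal above bridge (tcp z .467->adjust) [-31.18473871  -4.95226582  -6.30326858]
[[-0.918  0.398 -0.001]
 [ 0.398  0.918 -0.001]
 [ 0.    -0.002 -1.   ]]
```

```bash
python3 -m jog '0 0 -3 -4 -0.7 0 6;0 0 -6 -9 -1.4 0 4;0 0 -10 -14 -2.2 0 4;0 0 -14 -19 -3 0 4;0 0 -18.7 -24 -4 0 4;0 0 -18.7 -28 -4.5 0 4;0 0 -18.7 -31.2 -4.95 0 4;0 0 -18.7 -31.2 -4.95 0 4;0 0 -18.7 -31.2 -4.95 0 4'
python3 - <<'E'
from h import *
st=robot.observe();b=robot.read_camera('wrist');cv2.imwrite('pics/w1.png',b[:,:,::-1]);np.save('w1.npy',st)
print(st['tcp_pos'],st['orientation'])
print(proj(cam('wrist',st),[[.485,.335,.104]]))
E
```

```text
time_s: 1.23
tcp_pos: [0.4847, 0.3354, 0.4043]
orientation: [-180.0, -0.1, 175.3]
contact_force: [0.4, 0.2, 0.1]
width: 0.0399
gripper_force: 0.0
[0.48471857 0.33541851 0.40428488] [-1.79989348e+02 -8.28413471e-02  1.75267243e+02]
[[282.07596869 206.15370786]]
```

View pics/w1.png

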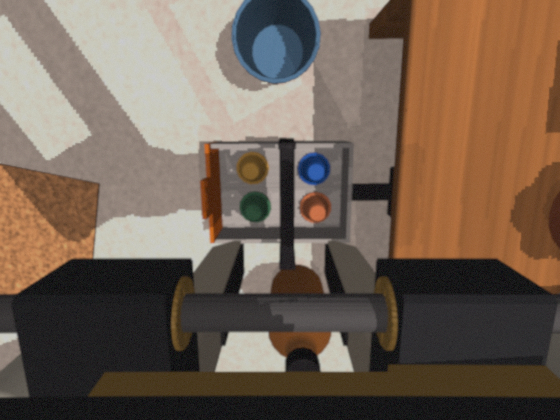

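The wrist view shows the bar at column 287, with its ends near rows 138 and 268. The fingers straddle it, and the gate is at left (212,190).

```bash
python3 - <<'E'
from h import *
st=np.load('w1.npy',allow_pickle=True).item();c=cam('wrist',st)
b=cv2.imread('pics/w1.png');V=b.max(2)
for r in(150,165,185,200,220):
    xs=[x for x in range(272,304) if V[r,x]<45];print(r,xs[:1],xs[-1:])
P=plane(c,[(287,140),(287,235),(287,268)],.104);print(P,np.degrees(np.arctan2(*(P[1]-P[0])[1::-1])))
print(tool(st,P.tolist()+[[P[:,0].mean(),P[:,1].mean(),.096+.167]]))
W=plane(c,[(352,142),(352,240),(203,143)],.047);print(W)
E
```

```text
150 [281] [292]
165 [281] [292]
185 [281] [292]
200 [281] [292]
220 [281] [292]
[[0.43290765 0.34321124 0.104     ]
 [0.50972534 0.33699751 0.104     ]
 [0.53885467 0.33463991 0.104     ]] -4.624549583967813
[[ 5.18430098  0.35471708 30.03594985]
 [-2.52253658  0.36926993 30.02480417]
 [-5.4449872   0.37465401 30.02057773]
 [-0.90475186  0.36325767 14.12712748]]
[[0.4426007  0.40373949 0.047     ]
 [0.53875857 0.40018064 0.047     ]
 [0.43203313 0.26523924 0.047     ]]
```

```bash
python3 -m jog '0 0 0 -0.1 0.3 5 4;0 0 0 -0.1 0.3 10 4;0 0 0 -0.1 0.3 13 4;0 0 0 -0.1 0.3 14.1 4;0 0 0 -0.1 0.3 14.1 0;0 0 0 -0.1 0.3 14.1 0;0 0 0 -0.1 0.3 14.1 0;0 0 0 -0.1 0.3 14.1 0;0 0 0 -0.1 0.3 14.1 0;0 0 0 -0.1 0.3 14.1 0' 45
```

```text
time_s: 2.52
tcp_pos: [0.4868, 0.3382, 0.2651]
orientation: [180.0, 0.1, 175.3]
contact_force: [-0.6, -1.6, 5.5]
width: 0.0116
gripper_force: 45.0
```

```bash
python3 -m jog '0 0 0 0 0 -0.5 0;0 0 0 0 0 -1.2 0;0 0 0 0 -0.7 -1.2 0;0 0 0 0 -2 -1.2 0;0 0 0 0 -3.5 -1.2 0;0 0 0 0 -5 -1.2 0;0 0 0 0 -6.5 -1.4 0;0 0 0 0 -8 -2 0;0 0 0 0 -9.5 -3 0;0 0 0 0 -11 -4 0;0 0 0 0 -12 -4.5 0;0 0 0 0 -12 -4.5 0'
python3 - <<'E'
from h import *
st=robot.observe();print(st['contact_force'],st['tcp_pos'],st['orientation']);cv2.imwrite('pics/s1.png',robot.read_camera('wrist')[:,:,::-1])
t=robot.read_camera('top');cv2.imwrite('pics/t1.png',t[:,:,::-1])
m=np.array([.5047,-.0117]);a=np.radians(-106.4);print(tool(st,[*(m-.006*np.array([np.cos(a),np.sin(a)])),.27]))
E
```

```text
time_s: 4.03
tcp_pos: [0.4768, 0.2179, 0.3095]
orientation: [180.0, 0.1, 175.2]
contact_force: [-0.5, 0.5, -3.1]
width: 0.0116
gripper_force: 45.0
[-0.48564197  0.49057721 -3.10144669] [0.4767611  0.21790138 0.30947736] [1.79973433e+02 7.25550583e-02 1.75210446e+02]
[ -4.81696822 -22.06079259   3.94361002]
```

View pics/s1.png

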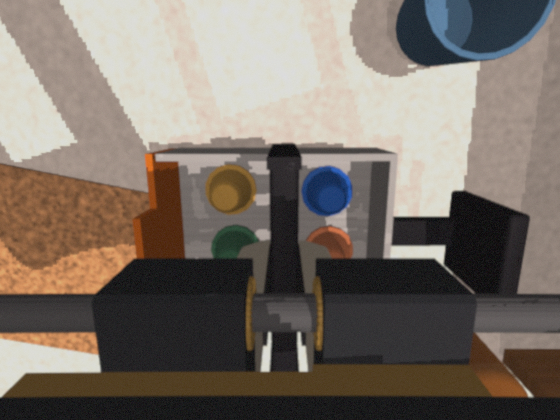

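The tray hangs level and is clear of the board. The pods are upright and the gate is shut.

```bash
python3 -m jog '0 0 0.5 -0.2 -1 0 0;0 0 1.5 -0.6 -3 0 0;0 0 3 -1.2 -5.5 0 0;0 0 4.5 -1.7 -8 0 0;0 0 6 -2.3 -10.5 0 0;0 0 7.5 -2.8 -13 0 0;0 0 9 -3.4 -15.5 0 0;0 0 10 -3.9 -18 0 0;0 0 11 -4.4 -20 0 0;0 0 11.6 -4.7 -21.5 0 0;0 0 11.6 -4.8 -22.05 0 0;0 0 11.6 -4.8 -22.05 0 0'
python3 - <<'E'
from h import *
st=robot.observe();print(st['tcp_pos'],st['orientation'])
t=robot.read_camera('wrist');cv2.imwrite('pics/w2.png',t[:,:,::-1])
m=np.array([.5047,-.0117]);a=np.radians(-106.4);print(tool(st,[*(m-.006*np.array([np.cos(a),np.sin(a)])),.2691]))
E
```

```text
time_s: 5.62
tcp_pos: [0.5062, -0.0052, 0.3086]
orientation: [180.0, -0.0, 163.7]
contact_force: [0.1, -0.3, -4.2]
width: 0.0111
gripper_force: 45.0
[ 0.50621023 -0.0051664   0.30864706] [ 1.79989058e+02 -2.02180632e-02  1.63664141e+02]
[-0.04090969 -0.07021682  3.95467846]
```

```bash
python3 -m jog '0 0 0 0 -0.05 1.5 0;0 0 0 0 -0.05 2.8 0;0 0 0 0 -0.05 3.5 0;0 0 0 0 -0.05 3.9 0;0 0 0 0 -0.05 4 0;0 0 0 0 -0.05 4 0'
python3 - <<'E'
from h import *
c=cam('top');t=robot.read_camera('top');cv2.imwrite('pics/t2.png',t[:,:,::-1])
E
```

```text
time_s: 6.42
tcp_pos: [0.5059, -0.0055, 0.2693]
orientation: [-180.0, -0.0, 163.7]
contact_force: [-3.8, 1.4, 3.8]
width: 0.0115
gripper_force: 45.0
```

```bash
python3 -m jog '0 0 0 0 0 0 2;0 0 0 0 0 0 4;0 0 0 0 0 0 4;0 0 0 0 0 -3 4;0 0 0 0 0 -8 4;0 0 0 0 -4 -13 2;0 0 0 0 -9 -15 0;0 0 0 0 -13 -15 0;0 0 0 0 -14 -15 0;0 0 0 0 -14 -15 0;0 0 0 0 -14 -15 0'
python3 - <<'E'
from h import *
st=robot.observe();print(st['tcp_pos'],st['orientation']);np.save('w3.npy',st)
cv2.imwrite('pics/w3.png',robot.read_camera('wrist')[:,:,::-1])
t=robot.read_camera('top')[:,:,::-1];cv2.imwrite('pics/t3.png',t)
cv2.imwrite('pics/t3c.png',cv2.resize(t[180:360,240:500],None,fx=3,fy=3,interpolation=2))
E
```

```text
time_s: 7.85
tcp_pos: [0.467, -0.139, 0.4184]
orientation: [180.0, -0.0, 163.7]
contact_force: [0.1, -0.0, 0.4]
width: 0.0004
gripper_force: 0.0
[ 0.46702309 -0.13901256  0.41838968] [ 1.79957028e+02 -4.05131610e-02  1.63729693e+02]
```

View pics/w3.png

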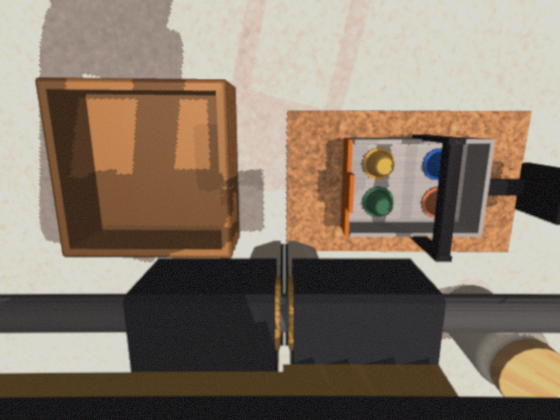

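View pics/t3c.png

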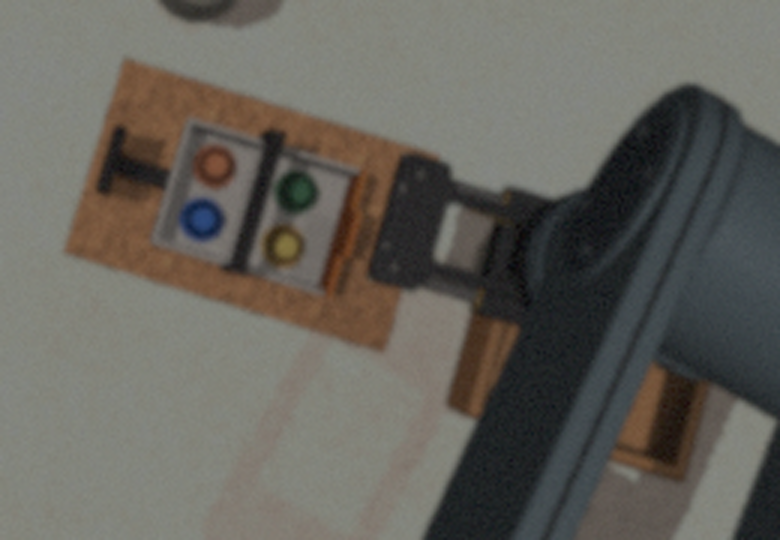

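The wrist view shows the basket rim with outer corners at about (38,80), (222,81), (64,257) and (225,257). The mat is at (287–530, 111–251) and the tray sits on it with its gate to the left, towards the basket, at column 350. In the top crop, the tray stands centred and all four pods are inside.

```bash
python3 - <<'E'
from h import *
st=np.load('w3.npy',allow_pickle=True).item();c=cam('wrist',st);ct=cam('top')
a=np.radians(-106.4);m=np.array([.5047,-.0117])
def mf(P):
    d=P[:,:2]-m;return np.c_[d@[np.cos(a),np.sin(a)],d@[-np.sin(a),np.cos(a)]].round(4)*1000
print('mat',mf(plane(c,[(287,111),(287,250),(530,111),(513,251)],.004)))
print('tray walls w',mf(plane(c,[(493,139),(484,236),(346,139),(345,236)],.051)))
f=lambda x,y:(240+x/3-.3,180+y/3-.3)
print('tray walls t',mf(plane(ct,[f(190,120),f(154,243),f(360,172),f(325,292)],.051)))
print('bridge t',mf(plane(ct,[f(275,135),f(236,268)],.108)))
print('mat t',mf(plane(ct,[f(124,60),f(66,252),f(385,350),f(440,160)],.004)))
print('gate w top/tab',mf(plane(c,[(349,140),(349,174),(349,203),(349,232)],.056)))
print('basket',mf(plane(c,[(38,80),(222,81),(64,257),(225,257)],.07)),'inner',mf(plane(c,[(48,92),(217,92),(72,243),(219,241)],.07)))
E
```

```text
mat [[ 128.1  -77.3]
 [ 127.5   80.1]
 [-129.8  -77.1]
 [-136.7   80.6]]
tray walls w [[-68.1 -50.2]
 [-72.9  47. ]
 [ 72.  -50.2]
 [ 68.7  47.3]]
tray walls t [[-67.2  43.7]
 [-66.1 -51.7]
 [ 65.5  43.9]
 [ 65.4 -49. ]]
bridge t [[ -7.9  45.8]
 [ -7.5 -51.7]]
mat t [[-129.4   78.1]
 [-128.1  -78.2]
 [ 129.3  -77.6]
 [ 129.8   75.9]]
gate w top/tab [[ 69.9 -49.5]
 [ 68.4 -17.2]
 [ 67.1  11.5]
 [ 65.8  41.5]]
basket [[ 344.2 -100.2]
 [ 185.5 -100.4]
 [ 345.9   62.9]
 [ 189.1   62.9]] inner [[337.2 -90.4]
 [190.3 -91.3]
 [336.2  48.5]
 [194.3  46.4]]
```

```bash
cat >> h.py <<'E'
A=np.radians(-106.4);M0=np.array([.5047,-.0117]);U=np.array([np.cos(A),np.sin(A)]);N=np.array([-U[1],U[0]])
def mw(x,y,z): return np.r_[M0+(x*U+y*N)/1000,z/1000]   # mat mm -> world
E
python3 - <<'E'
from h import *
st=robot.observe();print(st['joint_pos'].round(1),tool(st,mw(45,-2.5,271)))
E
```

```text
[ -29.7    7.8   94.9    0.    77.4 -103.5] [ 0.19778921  8.76152403 14.75019635]
```

```bash
python3 -m jog '0 0 10 0 1 0 0;0 0 20 0 2 0 0;0 0 30 0 3 1 0;0 0 40 0 4 2 0;0 0 50 0 5 4 0;0 0 60 0.1 6.5 6 0;0 0 70 0.2 7.5 8 0;0 0 80 0.2 8.8 10 0;0 0 90 0.2 8.8 12 0;0 0 90 0.2 8.8 13.5 0;0 0 90 0.2 8.8 14.7 0;0 0 90 0.2 8.8 14.7 0'
python3 - <<'E'
from h import *
st=robot.observe();print(st['joint_pos'].round(1),st['contact_force'])
for x,z in((45,57),(57.5,57),(70,55.5),(83.5,50),(91,44.5),(97.3,38.4),(102.5,31),(106.4,22.8),(108.5,15),(109.3,9.5),(109.5,4.5)):print(tool(st,mw(x+.5,-2.5,z+4+186)).round(2))
E
```

```text
time_s: 9.45
tcp_pos: [0.4894, -0.0548, 0.271]
orientation: [-179.9, -0.0, 73.8]
contact_force: [0.1, -0.7, 0.2]
width: 0.0006
gripper_force: 0.0
[-19.4  16.8 106.    0.   57.3  -3.2] [ 0.06136753 -0.74457858  0.173337  ]
[0.02 0.   2.4 ]
[-1.23  0.    2.4 ]
[-2.48 -0.    2.55]
[-3.83 -0.01  3.1 ]
[-4.58 -0.01  3.65]
[-5.21 -0.01  4.26]
[-5.73 -0.01  5.  ]
[-6.12 -0.01  5.82]
[-6.33 -0.01  6.6 ]
[-6.41 -0.01  7.15]
[-6.43 -0.01  7.65]
```

```bash
python3 -m jog '0 0 0 0 0 2.4 0;0 0 0 -1.2 0 2.4 0;0 0 0 -2.5 0 2.5 0;0 0 0 -3.8 0 3.1 0;0 0 0 -4.6 0 3.65 0;0 0 0 -5.2 0 4.25 0;0 0 0 -5.7 0 5 0;0 0 0 -6.1 0 5.8 0;0 0 0 -6.3 0 6.6 0;0 0 0 -6.4 0 7.2 0;0 0 0 -6.4 0 7.65 0;0 0 0 -6.4 0 7.75 0'
```

```text
time_s: 10.95
tcp_pos: [0.4715, -0.1164, 0.1946]
orientation: [-180.0, 0.0, 73.7]
contact_force: [-4.2, 0.1, 14.4]
width: 0.0003
gripper_force: 7.1
```

```bash
python3 -m jog '0 0 0 0 0 0.1 0;0 0 0 0 0 0.1 0'
```

```text
time_s: 11.2
tcp_pos: [0.4714, -0.1163, 0.1946]
orientation: [180.0, 0.0, 73.7]
contact_force: [-3.9, 1.4, 16.5]
width: 0.0005
gripper_force: 8.2
```

```bash
python3 -m jog '0 0 0 0 0 -3 0;0 0 -5 0 0 -9 0;0 0 -15 3 0 -15 0;0 0 -25 6 0 -19 3;0 0 -35 9 0 -20 3;0 0 -45 12 0 -20 3;0 0 -55 15 0 -20 3;0 0 -65 18 0 -20 3;0 0 -75 20 0 -20 3;0 0 -85 22.4 0 -20 3;0 0 -90 22.4 0 -20 3;0 0 -90 22.4 0 -20 3'
python3 - <<'E'
from h import *
import time
st=robot.observe();print(st['tcp_pos'],st['orientation'],st['joint_pos'].round(1));np.save('w4.npy',st)
cv2.imwrite('pics/w4.png',robot.read_camera('wrist')[:,:,::-1])
c=cam('wrist',st);print(proj(c,[mw(-113.5,-2.5,92),mw(120,-2.5,9)]))
E
```

```text
time_s: 12.7
tcp_pos: [0.5344, 0.0991, 0.3928]
orientation: [-180.0, -0.0, 163.7]
contact_force: [0.0, -0.6, -0.2]
width: 0.03
gripper_force: 0.0
[0.5343846  0.09908521 0.39283951] [-1.79984494e+02 -4.60803247e-02  1.63684195e+02] [ -1.3  14.6  89.9  -0.   75.5 -74.9]
[[281.20939224 206.02692747]
 [ 55.25102409 187.17711164]]
```

View pics/w4.png

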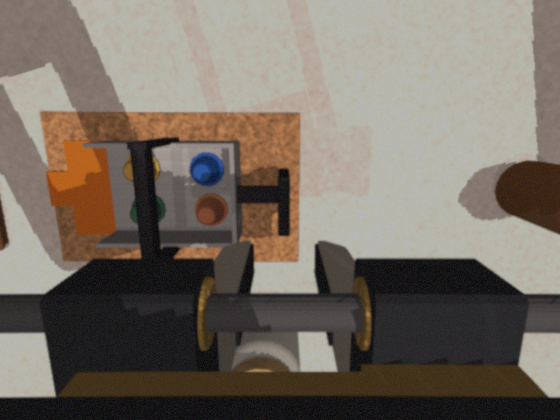

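The gate lies flat, with the tab end at (49,187). The handle plate's top edge spans rows 170–235 at column 284, and the pods haven't moved.

```bash
python3 - <<'E'
from h import *
st=np.load('w4.npy',allow_pickle=True).item();c=cam('wrist',st)
b=cv2.imread('pics/w4.png');V=b.max(2)
for r in(175,185,200,215,228):
    xs=[x for x in range(268,300) if V[r,x]<50];print(r,xs[:1],xs[-1:])
P=plane(c,[(284,171),(284,234)],.092);print(tool(st,P),np.linalg.norm(P[0]-P[1]))
print('goal',tool(st,[*P.mean(0)[:2],.004+.072+.167]))
print('rear wall',tool(st,plane(c,[(239,141),(239,240)],.051)))
E
```

```text
175 [279] [288]
185 [278] [288]
200 [268] [288]
215 [279] [288]
228 [279] [288]
[[ 2.7949533   0.11884671 30.08617741]
 [-2.4308379   0.11814593 30.08197474]] 0.052257929432314366
goal [ 0.19420192  0.11440981 14.98408151]
rear wall [[ 4.91128877 -3.8773356  34.18896245]
 [-4.34940364 -4.15976975 34.18159094]]
```

```bash
python3 -m jog '0 0 0 0.15 0.1 5 3;0 0 0 0.15 0.1 10 3;0 0 0 0.15 0.1 13.5 3;0 0 0 0.15 0.1 15.4 3;0 0 0 0.15 0.1 15.4 3;0 0 0 0.15 0.1 15.4 1;0 0 0 0.15 0.1 15.4 0;0 0 0 0.15 0.1 15.4 0;0 0 0 0.15 0.1 15.4 0;0 0 0 0.15 0.1 15.4 0' 60
```

```text
time_s: 14.0
tcp_pos: [0.5338, 0.0999, 0.2404]
orientation: [180.0, 0.1, 163.7]
contact_force: [0.3, -1.4, 6.4]
width: 0.0099
gripper_force: 60.0
```

```bash
python3 - <<'E'
from h import *
st=robot.observe();np.save('grip.npy',st);print(tool(st,mw(-8,-21,318)).round(2), ((st['tcp_pos'][:2]-M0)@U*1000).round(1),((st['tcp_pos'][:2]-M0)@N*1000).round(1))
for p in(5,10,13,16,18,20,22,24,26,28,30,32,34,36,38,40):
    c,s=np.cos(np.radians(p)),np.sin(np.radians(p));print(-p,(-(-243*c+231.4*s+243)/10).round(2),(-(243*s+231.4*c-231.4)/10).round(2))
E
python3 -m jog '0 0 0 0 0 -0.4 0;0 0 0 0 0 -1.2 0;0 0 0 0 0 -2.2 0;0 0 0 0 0 -3.5 0;0 0 0 0 0 -5 0;0 0 0 0 0 -6.5 0;0 0 0 0 0 -7.5 0;0 0 0 0 0 -7.8 0;0 0 0 0 0 -7.8 0'
python3 - <<'E'
from h import *
st=robot.observe();print(st['tcp_pos'],st['contact_force'],st['moment'])
t=robot.read_camera('scene')[:,:,::-1];cv2.imwrite('pics/s5.png',cv2.resize(t[40:320,180:460],(600,600)))
E
```

```text
[  1.74 -10.72  -7.77] -115.3 -3.6
-5 -2.11 -2.03
-10 -4.39 -3.87
-13 -5.83 -4.87
-16 -7.32 -5.8
-18 -8.34 -6.38
-20 -9.38 -6.92
-22 -10.44 -7.42
-24 -11.51 -7.88
-26 -12.6 -8.31
-28 -13.71 -8.7
-30 -14.83 -9.05
-32 -15.95 -9.36
-34 -17.09 -9.63
-36 -18.24 -9.86
-38 -19.4 -10.06
-40 -20.56 -10.21
time_s: 15.12
tcp_pos: [0.5333, 0.1, 0.3172]
orientation: [-180.0, -0.0, 163.7]
contact_force: [0.8, 0.1, -3.1]
width: 0.0099
gripper_force: 60.0
[0.53330142 0.09997396 0.31721447] [ 0.84775853  0.07470924 -3.08297997] [ 0.34768625 -0.08538378  0.03041755]
```

View pics/s5.png

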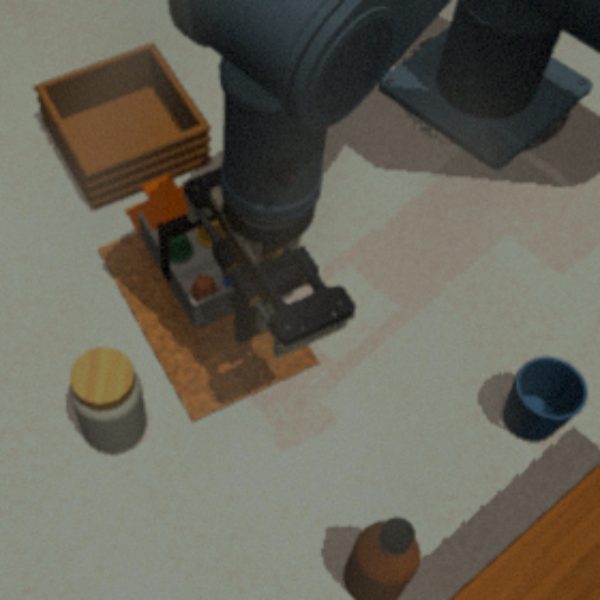

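The tray is held level above the mat. The gate is still down, pointing at the basket, and the pods are inside.

```bash
python3 -m jog '0 0 0 0 -0.4 -0.3 0;0 0 0 0.2 -1.2 -0.6 0;0 0 0 0.5 -2.4 -0.6 0;0 0 0 0.8 -4 -0.6 0;0 0 0 1.1 -5.8 -0.6 0;0 0 0 1.4 -7.6 -0.6 0;0 0 0 1.6 -9.2 -0.6 0;0 0 0 1.75 -10.3 -0.6 0;0 0 0 1.75 -10.7 -0.6 0;0 0 0 1.75 -10.7 -0.6 0'
python3 - <<'E'
from h import *
st=robot.observe();print(st['joint_pos'].round(1));np.save('w6.npy',st)
b=robot.read_camera('wrist')[:,:,::-1];cv2.imwrite('pics/w6.png',b)
c=cam('wrist',st);print(proj(c,[mw(235,-21,90),mw(214,28,90),mw(214,-70,90),mw(191,-91,70),mw(337,-91,70)]).round())
E
```

```text
time_s: 16.42
tcp_pos: [0.4866, 0.002, 0.3233]
orientation: [180.0, 0.0, 163.6]
contact_force: [0.1, -0.4, -3.8]
width: 0.0096
gripper_force: 60.0
[-12.9  12.6 103.2   0.   64.2 -86.6]
[[-114.  231.]
 [ -60.  303.]
 [ -99.  150.]
 [ -36.  114.]
 [-284.  112.]]
```

View pics/w6.png

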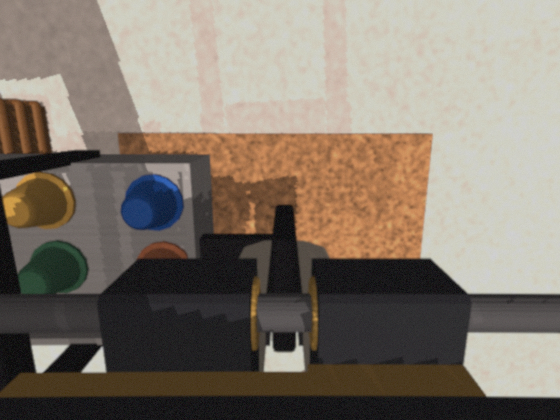

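The tray is level at the pour position and the pods haven't moved. I'll tip it about the tab end.

```bash
python3 -m jog '-2 0 0 0 -0.85 -0.8 0;-5 0 0 0 -2.1 -2 0;-8 0 0 0 -3.5 -3.1 0;-11 0 0 0 -4.9 -4.2 0;-14 0 0 0 -6.3 -5.2 0;-17 0 0 0 -7.8 -6.1 0;-20 0 0 0 -9.4 -6.9 0;-22 0 0 0 -10.4 -7.4 0;-24 0 0 0 -11.5 -7.9 0;-26 0 0 0 -12.6 -8.3 0;-28 0 0 0 -13.7 -8.7 0;-30 0 0 0 -14.8 -9 0'
python3 - <<'E'
from h import *
st=robot.observe();print(st['joint_pos'].round(1),st['contact_force'])
robot.read_camera('top')
b=robot.read_camera('wrist')[:,:,::-1];cv2.imwrite('pics/w7.png',b)
t=robot.read_camera('scene')[:,:,::-1];cv2.imwrite('pics/s7.png',t);cv2.imwrite('pics/c7.png',np.hstack([cv2.resize(b,(400,300)),cv2.resize(t[20:245,140:440],(400,300))]))
E
```

```text
time_s: 17.98
tcp_pos: [0.4448, -0.1405, 0.4135]
orientation: [149.9, 0.0, 163.7]
contact_force: [-0.1, 0.2, -3.7]
width: 0.0098
gripper_force: 60.0
[ -41.9    7.9   98.9   26.9   87.5 -120.3] [-0.1254252  0.188148  -3.6553543]
```

View pics/c7.png

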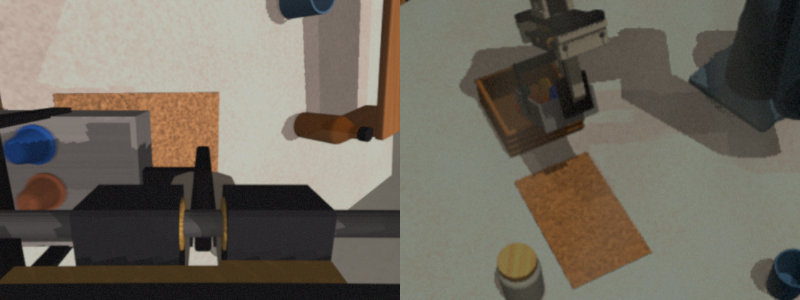

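I can see that the pods are sliding towards the gate over the basket. I miscounted: that was my 11th picture, one over the limit of 10. From here I'll check with numbers only.

```bash
cat > chk.py <<'E'
from h import *
b=robot.read_camera('wrist');h=cv2.cvtColor(b,cv2.COLOR_RGB2HSV).astype(int)[:240,:300];H,S,V=h[...,0],h[...,1],h[...,2]
print('blue',((H>100)&(H<130)&(S>130)).sum(),'green',((H>55)&(H<95)&(S>90)).sum(),'brass',((H>18)&(H<30)&(S>130)).sum(),'orange',((H<12)&(S>130)&(V>60)).sum())
st=robot.observe();print(st['contact_force'].round(2),st['moment'].round(3))
E
python3 chk.py; python3 -m jog '0 0 0 0 0 0 0;0 0 0 0 0 0 0;-2 0 0 0 -0.85 -0.8 0;-5 0 0 0 -2.1 -2 0;-5 0 0 0 -2.1 -2 0;-5 0 0 0 -2.1 -2 0;-5 0 0 0 -2.1 -2 0;-5 0 0 0 -2.1 -2 0'; python3 chk.py
```

```text
blue 2 green 20 brass 1 orange 13
[-0.31  0.57 -3.65] [-0.235  0.103  0.017]
time_s: 19.18
tcp_pos: [0.4371, -0.1664, 0.4201]
orientation: [145.0, 0.0, 163.7]
contact_force: [0.3, 0.3, -2.6]
width: 0.0098
gripper_force: 60.0
blue 1 green 25 brass 0 orange 19
[ 0.22 -0.42 -2.64] [-0.36   0.198 -0.055]
```

```bash
python3 -m jog '-3 0 0 0 -1.25 -1.2 0;-5 0 0 0 -2.1 -2 0;-5 0 0 0 -2.1 -2 0;-5 0 0 0 -2.1 -2 0;-5 0 0 0 -2.1 -2 0;-5 0 0 0 -2.1 -2 0'; python3 - <<'E'
from h import *
f=[]
ct,cs=cam('top'),cam('scene')
for n,c in(('top',ct),('scene',cs)):
    b=robot.read_camera(n);cv2.imwrite(f'pics/{n}8.png',b[:,:,::-1]);h=cv2.cvtColor(b,cv2.COLOR_RGB2HSV).astype(int);H,S,V=h[...,0],h[...,1],h[...,2]
    print(n,'basket inner corners px',proj(c,[mw(191,-91,70),mw(337,-91,70),mw(337,47,70),mw(191,47,70)]).round().tolist(),'tray corners',proj(c,[mw(214,-70,90),mw(214,28,90)]).round().tolist())
    for k,m in(('blue',(H>105)&(H<128)&(S>130)),('green',(H>55)&(H<90)&(S>80)),('brass',(H>18)&(H<32)&(S>110)),('copper',(H<10)&(S>110)&(V>80))):
        nb,l,s,ce=cv2.connectedComponentsWithStats(m.astype(np.uint8));print(k,[(s[i,4],ce[i].round().tolist()) for i in range(1,nb) if s[i,4]>8][:12])
for i in range(6):
    f.append(robot.observe()['contact_force'][2]);robot.read_camera('wrist')
print(np.round(f,2))
E
```

```text
time_s: 19.98
tcp_pos: [0.429, -0.194, 0.4245]
orientation: [140.0, 0.0, 163.7]
contact_force: [0.4, -0.5, -2.6]
width: 0.0097
gripper_force: 60.0
top basket inner corners px [[399.0, 313.0], [464.0, 333.0], [480.0, 272.0], [416.0, 252.0]] tray corners [[415.0, 308.0], [427.0, 264.0]]
blue []
green [(np.int32(978), [36.0, 245.0])]
brass []
copper []
scene basket inner corners px [[274.0, 97.0], [250.0, 62.0], [204.0, 79.0], [225.0, 116.0]] tray corners [[262.0, 89.0], [228.0, 102.0]]
blue []
green [(np.int32(1599), [520.0, 327.0])]
brass [(np.int32(52), [237.0, 79.0]), (np.int32(401), [231.0, 216.0]), (np.int32(144), [217.0, 215.0]), (np.int32(965), [485.0, 365.0]), (np.int32(35), [500.0, 357.0])]
copper []
[-3.21 -3.58 -2.73 -3.51 -3.47 -2.91]
```

Brass shows in the basket at scene pixel (237,79). The mean load is 3.24 N, which is the weight of the tray alone, so it is empty. I'll level it and carry it back.

```bash
python3 -m jog '5 0 0 0 1.9 2.2 0;10 0 0 0 3.65 4.55 0;15 0 0 0 5.2 7.1 0;20 0 0 0 6.45 9.7 0;25 0 0 0 7.5 12.4 0;30 0 0 0 8.3 15.25 0;35 0 0 0 8.9 18.1 0;40 0 0 0 9.2 21 0;40 0 0 0 9.2 21 0;40 0 0 0 9.2 21 0'
python3 - <<'E'
from h import *
st=robot.observe();g=np.load('grip.npy',allow_pickle=True).item()
print(st['tcp_pos'],st['orientation'],tool(st,g['tcp_pos']),g['tcp_pos'],g['orientation'])
E
```

```text
time_s: 21.62
tcp_pos: [0.4868, 0.0026, 0.3231]
orientation: [179.9, -0.0, 163.7]
contact_force: [0.2, 0.0, -2.4]
width: 0.0096
gripper_force: 60.0
[0.4868264  0.00258919 0.32311497] [ 1.79909302e+02 -2.03952233e-03  1.63693398e+02] [-1.77910006 10.64375779  8.28748779] [0.53382095 0.0998764  0.24040805] [1.79988809e+02 1.22367583e-01 1.63686110e+02]
```

```bash
python3 -m jog '0 0 0 0 1 0 0;0 0 0 -0.5 2.5 0 0;0 0 0 -0.9 4.5 0 0;0 0 0 -1.3 6.5 0 0;0 0 0 -1.7 8.5 1 0;0 0 0 -2 10 2.5 0;0 0 0 -2 10.55 4.5 0;0 0 0 -2 10.55 6.2 0;0 0 0 -2 10.55 7.3 0;0 0 0 -2 10.55 7.8 0;0 0 0 -2 10.55 8 0;0 0 0 -2 10.55 8 0'
```

```text
time_s: 23.12
tcp_pos: [0.5357, 0.0983, 0.243]
orientation: [180.0, 0.0, 163.7]
contact_force: [0.6, 0.3, -3.7]
width: 0.0098
gripper_force: 60.0
```

```bash
python3 -m jog '0 0 0 0 0 0.15 0;0 0 0 0 0 0.25 0;0 0 0 0 0 0.25 0'
```

```text
time_s: 23.5
tcp_pos: [0.5357, 0.0984, 0.2406]
orientation: [180.0, 0.0, 163.7]
contact_force: [0.2, 1.1, -1.3]
width: 0.0097
gripper_force: 60.0
```

```bash
python3 -m jog '0 0 0 0 0 0.1 0;0 0 0 0 0 0.1 0;0 0 0 0 0 0.1 1.8;0 0 0 0 0 0.1 3;0 0 0 0 0 0.1 3;0 0 0 0 0 -3 3;0 0 0 0 0 -8 3;0 0 0 0 0 -13 3;0 0 0 0 4 -18 3;0 0 0 0 9 -20 3;0 0 0 0 14 -20 3;0 0 0 0 20 -20 3' 40
python3 -m jog '0 0 0 0 5 0 3;0 0 0 3 10 0 3;0 0 0 5 12 0 3;0 0 0 5 12 0 3'
python3 - <<'E'
from h import *
for n in('top','scene'):
    c=cam(n);b=robot.read_camera(n);cv2.imwrite(f'pics/{n}9.png',b[:,:,::-1]);h=cv2.cvtColor(b,cv2.COLOR_RGB2HSV).astype(int);H,S,V=h[...,0],h[...,1],h[...,2]
    def mm(uv,z):
        d=plane(c,uv,z)[0,:2]-M0;return (d@U*1000).round(1),(d@N*1000).round(1)
    for k,m in(('blue',(H>105)&(H<128)&(S>110)),('green',(H>50)&(H<95)&(S>60)),('brass',(H>18)&(H<32)&(S>110)),('copper',(H<9)&(S>100)&(V>60))):
        nb,l,s,ce=cv2.connectedComponentsWithStats(m.astype(np.uint8));print(n,k,[(int(s[i,4]),ce[i].round().tolist(),mm(ce[i],.02)) for i in range(1,nb) if s[i,4]>8][:8])
    print('expect gate px',proj(c,[mw(86,0,9),mw(265,-20,6)]).round().tolist())
E
```

```text
time_s: 25.0
tcp_pos: [0.5922, 0.2914, 0.4408]
orientation: [180.0, 0.1, 163.6]
contact_force: [0.6, 0.4, -0.4]
width: 0.03
gripper_force: 0.0
time_s: 25.5
tcp_pos: [0.5762, 0.4218, 0.4394]
orientation: [-180.0, -0.1, 163.9]
contact_force: [0.5, -0.9, -0.4]
width: 0.0303
gripper_force: 0.0
top blue [(128, [442.0, 302.0], (np.float64(290.7), np.float64(-39.1)))]
top green [(126, [22.0, 251.0], (np.float64(-659.8), np.float64(-212.3))), (156, [464.0, 283.0], (np.float64(329.6), np.float64(15.8)))]
top brass [(224, [457.0, 311.0], (np.float64(329.7), np.float64(-49.4)))]
top copper []
expect gate px [[360.0, 259.0], [431.0, 290.0]]
scene blue [(17, [239.0, 90.0], (np.float64(302.7), np.float64(-37.5))), (9, [495.0, 126.0], (np.float64(-127.3), np.float64(-578.4)))]
scene green [(13, [509.0, 6.0], (np.float64(228.5), np.float64(-939.0))), (9, [446.0, 9.0], (np.float64(308.6), np.float64(-758.6))), (29, [519.0, 10.0], (np.float64(196.9), np.float64(-949.3))), (11, [435.0, 11.0], (np.float64(318.5), np.float64(-721.6))), (13, [530.0, 12.0], (np.float64(174.5), np.float64(-973.7))), (10, [501.0, 12.0], (np.float64(215.8), np.float64(-895.9))), (14, [556.0, 16.0], (np.float64(120.9), np.float64(-1028.4))), (14, [519.0, 18.0], (np.float64(168.5), np.float64(-924.5)))]
scene brass [(127, [238.0, 82.0], (np.float64(334.3), np.float64(-48.9))), (541, [227.0, 215.0], (np.float64(-45.5), np.float64(151.8))), (60, [432.0, 257.0], (np.float64(-348.1), np.float64(-209.4))), (36, [486.0, 283.0], (np.float64(-448.8), np.float64(-273.8))), (16, [455.0, 288.0], (np.float64(-428.6), np.float64(-209.6))), (10, [461.0, 295.0], (np.float64(-446.3), np.float64(-211.1))), (19, [459.0, 306.0], (np.float64(-462.4), np.float64(-193.0))), (983, [485.0, 365.0], (np.float64(-577.7), np.float64(-162.3)))]
scene copper []
expect gate px [[261.0, 154.0], [239.0, 105.0]]
```

```bash
python3 - <<'E'
from h import *
a=cv2.imread('pics/t0.png');b=cv2.imread('pics/top9.png');c=cam('top')
hs=cv2.cvtColor(b,cv2.COLOR_BGR2HSV).astype(int)
print('copper hsv ref',cv2.cvtColor(a,cv2.COLOR_BGR2HSV)[243,159])
def mf(uv,z):
    P=plane(c,uv,z)[:,:2]-M0;return (np.c_[P@U,P@N]*1000).round(1).tolist()
# basket: change from t0 inside
d=cv2.absdiff(a,b).max(2)>22
k=np.zeros(d.shape,np.uint8);k[235:345,385:495]=d[235:345,385:495]
n,l,s,ce=cv2.connectedComponentsWithStats(k)
for i in range(1,n):
    if s[i,4]>12:print('chg',s[i],mf([ce[i]],.02),np.median(hs[l==i],0))
m=((hs[...,1]>90)&(hs[...,0]<25)).astype(np.uint8);m[:235]=0;m[345:]=0;m[:,:392]=0;m[:,495:]=0
cn=max(cv2.findContours(m,0,1)[0],key=cv2.contourArea);print('basket box',np.round(cv2.boxPoints(cv2.minAreaRect(cn)),1).tolist())
# tray: orange gate and grey floor
g=((hs[...,1]>150)&(hs[...,0]<14)).astype(np.uint8);k=np.zeros_like(g);k[235:285,335:385]=g[235:285,335:385]
if k.any():
    cn=max(cv2.findContours(k,0,1)[0],key=cv2.contourArea);r=cv2.minAreaRect(cn);print('gate',cv2.contourArea(cn),mf(cv2.boxPoints(r),.009))
k=np.zeros_like(g);q=(hs[...,1]<70);k[200:296,262:385]=q[200:296,262:385]
mk=np.zeros_like(g);cv2.fillConvexPoly(mk,proj(c,[mw(x,y,4) for x,y in((-120,-72),(120,-72),(120,72),(-120,72))]).astype(np.int32),1)
k=cv2.morphologyEx(k&mk,2,np.ones((3,3),np.uint8));cn=max(cv2.findContours(k,0,1)[0],key=cv2.contourArea);r=cv2.minAreaRect(cn);print('tray',cv2.contourArea(cn),mf(cv2.boxPoints(r),.03))
E
```

```text
copper hsv ref [ 11 145 116]
chg [455 276  18  15 195] [[327.4, 15.9]] [67. 86. 71.]
chg [434 283  20  27 278] [[292.2, -29.5]] [110. 142.  80.]
chg [449 304  17  16 190] [[331.4, -49.4]] [ 22. 130. 126.]
basket box [[387.29998779296875, 315.29998779296875], [409.3999938964844, 243.5], [488.6000061035156, 267.8999938964844], [466.6000061035156, 339.70001220703125]]
gate 564.5 [[67.7, -50.5], [67.6, 47.2], [125.4, 48.1], [124.9, -49.6]]
tray 2515.5 [[-105.2, -51.6], [-105.3, 56.5], [62.9, 56.5], [61.3, -51.3]]
```

```bash
python3 - <<'E'
from h import *
a=cv2.imread('pics/t0.png');b=cv2.imread('pics/top9.png');c=cam('top')
hs=cv2.cvtColor(b,cv2.COLOR_BGR2HSV);d=cv2.absdiff(a,b).max(2)
for r in range(282,312,3):print(r,[tuple(hs[r,x])[0].item() for x in range(434,456,2)],d[r,434:456:2].tolist())
mk=np.zeros(d.shape,np.uint8);cv2.fillConvexPoly(mk,proj(c,[mw(x,y,9) for x,y in((-62,-42),(60,-42),(60,42),(-62,42))]).astype(np.int32),1)
print('saturated px on tray floor',((hs[...,1]>100)&(hs[...,2]>60)&(mk>0)).sum(),mk.sum())
E
```

```text
282 [13, 14, 13, 14, 13, 12, 11, 10, 10, 10, 13] [5, 3, 6, 5, 5, 5, 15, 18, 18, 16, 11]
285 [14, 13, 15, 14, 13, 10, 9, 7, 9, 9, 9] [4, 5, 6, 7, 11, 22, 42, 43, 29, 18, 13]
288 [14, 13, 12, 14, 11, 8, 9, 8, 10, 10, 8] [4, 3, 5, 1, 10, 28, 43, 38, 19, 9, 14]
291 [13, 14, 14, 14, 11, 8, 7, 10, 9, 9, 9] [4, 3, 3, 5, 9, 28, 31, 40, 21, 16, 11]
294 [13, 12, 5, 162, 150, 173, 6, 9, 8, 8, 10] [3, 6, 18, 26, 31, 24, 22, 25, 34, 23, 11]
297 [10, 125, 111, 110, 107, 110, 119, 1, 13, 13, 13] [6, 49, 79, 89, 94, 88, 64, 21, 4, 10, 6]
300 [167, 111, 110, 112, 110, 111, 110, 116, 12, 13, 14] [27, 72, 93, 84, 82, 74, 68, 55, 8, 6, 4]
303 [173, 112, 110, 110, 109, 108, 110, 112, 9, 16, 19] [26, 71, 94, 88, 79, 72, 72, 61, 14, 6, 6]
306 [11, 156, 115, 111, 109, 110, 112, 162, 20, 22, 21] [3, 30, 67, 91, 96, 80, 66, 35, 10, 23, 26]
309 [13, 13, 9, 173, 165, 179, 11, 18, 22, 22, 22] [7, 5, 10, 25, 25, 22, 11, 6, 27, 30, 28]
saturated px on tray floor 0 2001
```

The copper pod is in the basket at about (448,288), next to the blue one, so all four are in. The tray is empty and level on the mat, with its gate down.

```bash
python3 -c "
from workcell import robot
print(robot.finish_job())"
```

```text
the job is handed in; nothing more can be done
None
```

The job is handed in at about 26 s: all four pods are in the basket, and the empty tray is level on the middle of the mat with its gate down towards the basket; I viewed 11 pictures, one over the limit of 10.

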